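# Clear the cup and pop open the tea-waste bin

### The arm

A 6-joint arm with a two-finger parallel gripper is mounted at the origin on the work surface. World frame = base frame: x ahead of the robot, y to its left, z up, the work surface at z = 0. Lengths are in m, angles in rad, forces in N, time in s.
With the tool pointing down it reaches from about 0.325 to 0.875 m from the base axis. Payload 4.4 kg.
Tool frame: the origin (TCP) lies on the centre line of the jaws, within the pads' length; the fingertips stand 19 mm ahead of it and the grasp point (between the pads) is the TCP; z points along the fingers, y is the line along which they close (so a half turn about z gives the same grasp; the last joint's range is limited). The gripper opens to 85 mm and grips with 20 to 120 N. Pads are 22 mm wide; open, the fingers measure 114 mm over their backs; the gripper's body (76 mm by 85 mm) begins 54 mm behind the grasp point. The pads swing forward as they close: fully open they stand 13 mm farther back than shut.
Start: joints at [1.065, 0.207, 1.542, -0, 1.393, -0.15], TCP at [0.2, 0.539, 0.25] pointing down, gripper open.
Joint ranges: [-2.73, 2.73], [-0.86, 2.22], [0.23, 2.46], [-1.11, 4.25], [0.08, 2.63], [-2.82, 2.82]. Speed limits (rad/s): [2.79, 2.79, 3.14, 3.14, 3.14, 3.14].

### API

Orientations are given as a unit quaternion [x, y, z, w].
In Python, from workcell import sensors, capture, manip, search_frame gives the robot as it stands. The module is installed in compiled form; this text tells all that it offers.
- The arm moves only by the shell command python3 -m handwheel 'ROWS' [FORCE]. ROWS is JSON, a list of rows, each an object with "xyz": the shift along the tool's x, y, z each as a share of 25 mm, from -1 to 1, a list of three; "spin": the turn about the tool's z as a share of pi rad, from -1 to 1; "fingers": the gripper's target within -1 to 1 (fully open at 1, half-way at 0, shut at -1). A call has 1 to 20 rows; each row shifts and turns the commanded pose from where the row before left it, along the tool's axes as they then stand; what a row does not reach is not made up. A row lasts 1/10 s, in which the tool goes at most 50 mm and 8.59 degrees, less where a joint would pass 70% of its speed; a pose out of reach is approached as far as the arm can. A call with a number of a shift or a turn outside -1 to 1 is refused whole. A call with a gripper value outside its range is refused whole. The fingers move at their own pace and stop on an object; FORCE is the grip in N (left out, the last holds). Time passes only in rows, so rows that do not move let the fingers close. It gives the time, the measured TCP pose, the force, the opening and the grip force at its end, in the units of the state.
- sensors.state(): the state, without advancing time (a new reading comes with each control period).
- capture(name): name is "side" or "top"; returns a dict with "color" (480x640x3 uint8, red, green, blue), "camera_matrix" (3x3 intrinsics, pixels), "eye" and "rotation" of the camera in the world. Camera axes: x right, y down, z forward; pixel columns grow to the right and rows downward; lengths in m; the calibration is good to about 2 mm. A picture is of the moment at which its call begins. There is no depth.
- manip.job_done(): hands the job in; it is judged then, once.
Trained networks look in a picture, given as the dict that the camera call returned (one of the last four; its "shot" number tells which), for a name from the list of things; names that differ only in an ending like _2 or _b are one class to them, and where a whole thing is asked for, a point or a joint stands for the part that bears it (a point fixed in the world has none). Each returns a list of dicts, best first, with "confidence" (0 to 1); they miss things now and then, are a little off and sometimes report something else, mostly with a low value. They report only what shows in the picture. A call takes as long as a camera call. They do not tell look-alikes from the thing itself.
- search_frame(picture, label): "location" ([row, column] in pixels, amid what is visible of it).
The state is a dict: "t": time; "q": joint angles; "qvel": joint speeds; "effort": joint torques, N m; "position": TCP position; "eef_rot": TCP orientation; "ft_force": force on the tool from outside, world axes, zero at the start; "moment": the same for the moment, N m; "opening": finger opening in m; "gripper_force": force on a finger pad.
Only numpy, scipy, OpenCV 4.12 (cv2) and the standard library are available. Lean on these libraries where they do the work, as an engineer would, in place of code of your own. Each camera call takes 0.05 s, during which the arm holds its last target. There are 200 camera calls.

### The job

One of the two cups stands in front of the tilt-out waste bin of the black tea tray: with the fingers, push that cup sideways along the ledge, without lifting or tipping it, until no part of it is in front of the bin's front any more. Then press the bin's front inwards near its upper edge until its touch catch lets go, and draw back so that the spring tilts it ajar. Leave the other cup and everything else where it stands.

Things in the scene. Friction and masses are not known exactly. Their poses are not given: they have to be found in the camera images.
- tray: Fixed black tea tray. Origin: on the ledge under the middle of the bin front's outer face; x points into the tray, away from the robot (the pressing direction), y left along the bin front, z up. Bin housing: x 0 to 140 mm, y -105 to 105, 105 high; the tilting bin front fills the middle of its face, y -70 to 70, z 14 to 103. The ledge before it (x < 0) is free but for the cups and the boat.
- bin_press (a point): Point to press: on the outer face of the bin front, middle of its width, 18 mm below its upper edge (85 mm above the ledge when shut); moves with the front. Pressing there takes 4 to 5 N; about 4 mm in the catch lets go, the firm stop is about 6 mm in.
- bin_hinge (a point): Middle of the bin front's hinge line (along the tray's y), 14 mm above the ledge, 6 mm behind the outer face. Fixed.
- deck (a point): Middle of the tray's low deck, left of the bin housing: 10 mm high with an 18 mm high rim, tray y 105 to 305 mm, x 0 to 170; gaiwan and pitcher stand on it.
- bin_front (a joint): Tilt of the bin front about its lower edge, rad. 0 = shut and caught; negative = pressed in, firm stop at -0.09; positive = tilted out towards the robot, stop 0.42. The catch lets go at about -0.06: press until the stop, then draw back: the spring makes the front follow the finger and rest at 0.42, its upper edge about 37 mm out. Once released it does not catch again. Only pressing in opens it.
- tall_cup: Loose white porcelain cup without handle, 62 mm high, 70 mm across at the widest (6 to 16 mm up), rim 62, foot 64 mm across, 0.14 kg. Origin: centre of underside; z its axis. Either this or low_cup stands before the bin (middle within 45 mm of the tray's y = 0, some 15 to 30 mm clear of the front); the other stands 215 to 260 mm to the right of y = 0.
- low_cup: Loose handleless white porcelain cup, 46 mm high, 80 mm across at the widest (7 to 18 mm above its foot), rim 76 mm across, foot 70 mm across, about 0.13 kg. Origin: centre of its underside; z is its axis. May change places with tall_cup.
- incense_boat: Small loose dark wooden boat-shaped incense holder, 112 mm long (its x), 30 mm wide, up to 22 mm high, pointing roughly at the tray, on the ledge in front of the deck, about 210 to 250 mm left of the bin's middle. Origin: centre of underside. To be left alone.
- gaiwan: White porcelain lidded bowl on its saucer, one piece, 112 mm across, 92 mm high, on the tray's deck. Origin: centre of underside. To be left alone.
- pitcher: Small glass pitcher, 64 mm across, 70 mm high, with a handle, on the tray's deck. Origin: centre of underside. To be left alone.
- kettle: Aluminium kettle, body 136 mm across, 190 mm high over its handle, spout towards the back, standing to the right of the bin housing. Origin: centre of underside. To be left alone.
Not all that is in view belongs to the job. Leave any orange look-alike of the low_cup alone.

How it is judged:
On the way, in this order (a step that is already met when the one before it is completed fails the run):
1. no cup stands in front of the bin's front, which is still shut and unpressed ((y of tall_cup in the frame of tray above 0.102 m or y of tall_cup in the frame of tray below -0.102 m) and (y of low_cup in the frame of tray above 0.107 m or y of low_cup in the frame of tray below -0.107 m) and value of joint bin_front between -0.01 and 0.03 rad), for 0.2 s.
2. the fingers press the bin's front in (value of joint bin_front below -0.02 rad and contact force between the fingers and tray above 0.5 N), for 0.02 s.
At the end, for the whole second after the job is handed in: The bin's front rests tilted out (more than 0.35 rad), both cups stand upright on the ledge and wholly beside the bin's front (3 mm tolerance), the other cup and all other things are within 30 mm of where they stood (value of joint bin_front above 0.35 rad and velocity of joint bin_front below 0.05 rad/s and (y of tall_cup in the frame of tray above 0.102 m or y of tall_cup in the frame of tray below -0.102 m) and (y of low_cup in the frame of tray above 0.107 m or y of low_cup in the frame of tray below -0.107 m) and linear speed of each of tall_cup, low_cup below 0.02 m/s and angle between each of tall_cup, low_cup's own z axis and vertical below 0.1 rad and height (world z) of each of tall_cup, low_cup below 0.006 m and distance of any of tall_cup, low_cup from where it was at the start of the episode below 0.03 m and distance of each of gaiwan, kettle, incense_boat, pitcher from where it was at the start of the episode below 0.03 m); the robot touches nothing.
It fails at once if a cup is lifted off the ledge (height (world z) of any of tall_cup, low_cup above 0.015 m).
It fails at once if a cup is tipped over (angle between any of tall_cup, low_cup's own z axis and vertical above 0.4 rad).
It fails at once if the other cup is displaced too (distance of each of tall_cup, low_cup from where it was at the start of the episode above 0.03 m).
It fails at once if another thing is displaced by more than 30 mm (distance of any of gaiwan, kettle, incense_boat, pitcher from where it was at the start of the episode above 0.03 m).
It also fails if it takes over 45 s, if anything falls off the work surface, if the arm or the gripper's body presses on something with over 40 N, if the wrist force passes 120 N, or if a joint passes its speed limit or range.

## Working session

There is one attempt and no reset: what is moved stays moved. The work goes in short steps, Python scripts to look and compute and a shell command to move; the robot and the scene stay as the last step left them, time stands still between calls to the robot, and variables do not carry over. Pictures are saved under pics/ and viewed, at most 10 in all, crops included, and the job is handed in when it is done.

```bash
mkdir -p pics; cat > h.py <<'E'
import numpy as np, cv2
from workcell import sensors, capture, manip, search_frame
def ray(p,rc,z):
    K=np.array(p["camera_matrix"]);R=np.array(p["rotation"]);e=np.array(p["eye"])
    d=R@np.linalg.inv(K)@np.array([rc[1],rc[0],1.]);return e+d*(z-e[2])/d[2]
def proj(p,X):
    K=np.array(p["camera_matrix"]);R=np.array(p["rotation"]);e=np.array(p["eye"])
    c=K@(R.T@(np.array(X)-e));return c[:2]/c[2]
def save(p,n): cv2.imwrite(f"pics/{n}.png",p["color"][:,:,::-1])
E
python3 - <<'E'
from h import *
np.set_printoptions(precision=4,suppress=True)
s=sensors.state();print(s["position"],s["eef_rot"],s["ft_force"])
Z=dict(tall_cup=.031,low_cup=.023,bin_front=.058,bin_press=.085,incense_boat=.011,gaiwan=.05,pitcher=.04,kettle=.08,tray=.05)
for c in ["top","side"]:
    p=capture(c);save(p,c+"0");print(c,p["eye"])
    print(np.array(p["rotation"]))
    for n in Z:
        for r in search_frame(p,n)[:2]: print(n,r["confidence"],np.array(r["location"]),ray(p,r["location"],Z[n]))
E
```

```text
[0.1999 0.5383 0.2491] [ 0.1769  0.9842 -0.0011 -0.0004] [ 0.1477  0.5467 -0.0933]
top [0.3721 0.0214 1.102 ]
[ 0.7114 -0.6969  0.0628 -0.0658]Traceback (most recent call last):
  File "<stdin>", line 9, in <module>
  File "h.py", line 5, in ray
    d=R@np.linalg.inv(K)@np.array([rc[1],rc[0],1.]);return e+d*(z-e[2])/d[2]
      ~^~~~~~~~~~~~~~~~~
ValueError: matmul: Input operand 1 has a mismatch in its core dimension 0, with gufunc signature (n?,k),(k,m?)->(n?,m?) (size 3 is different from 4)
```

View pics/top0.png

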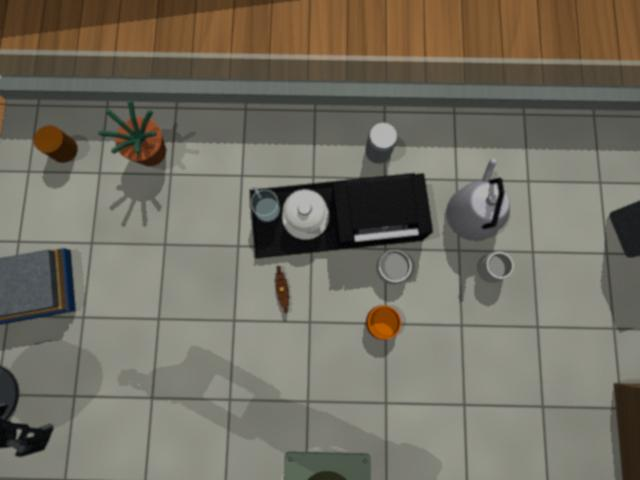

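The top picture shows the low cup (about col 395, row 266) in front of the bin front's pale strip (col 355–418, row 235). The tall cup is to the right at (498, 265), and the orange look-alike is nearer the robot at (384, 322). The rotation comes as a quaternion, so I'll fix the helper for that.

```bash
sed -i 's/R=np.array(p\["rotation"\])/R=Rotation.from_quat(p["rotation"]).as_matrix()/; 1a from scipy.spatial.transform import Rotation' h.py
python3 - <<'E'
from h import *
np.set_printoptions(precision=4,suppress=True)
Z=dict(tall_cup=.031,low_cup=.023,bin_front=.058,bin_press=.085,incense_boat=.011,gaiwan=.05,kettle=.08,tray=.05)
for c in ["top","side"]:
    p=capture(c);save(p,c+"0");print(c,p["eye"])
    for n in Z:
        for r in search_frame(p,n)[:2]: print(n,r["confidence"],np.array(r["location"]),ray(p,r["location"],Z[n]))
    if c=="top":
        cv2.imwrite("pics/crop.png",cv2.resize(p["color"][160:360,240:540,::-1],None,fx=2.6,fy=2.6,interpolation=cv2.INTER_CUBIC))
E
```

```text
top [0.3721 0.0214 1.102 ]
tall_cup 0.94 [264.5 494.2] [ 0.5225 -0.3818  0.031 ]
low_cup 0.84 [323.1 383.8] [ 0.3821 -0.1239  0.023 ]
low_cup 0.61 [216.  305.1] [0.632  0.0643 0.023 ]
bin_front 0.81 [231.5 384.9] [ 0.5905 -0.1227  0.058 ]
bin_press 0.85 [235.5 384.4] [ 0.5757 -0.1178  0.085 ]
bin_press 0.74 [204.2 265.1] [0.6429 0.1537 0.085 ]
incense_boat 0.64 [290.1 279.3] [0.4539 0.1209 0.011 ]
gaiwan 0.72 [214.3 305. ] [0.6296 0.0635 0.05  ]
kettle 0.67 [211.9 482.5] [ 0.6361 -0.3425  0.08  ]
side [0.4269 0.8138 0.6441]
tall_cup 0.73 [176.7 363.7] [ 0.5152 -0.3767  0.031 ]
low_cup 0.66 [219. 353.] [ 0.5184 -0.1617  0.023 ]
low_cup 0.62 [231.8 406.9] [ 0.3852 -0.1302  0.023 ]
bin_front 0.75 [205. 329.] [ 0.5789 -0.1588  0.058 ]
bin_press 0.65 [198.8 324.8] [ 0.5865 -0.1405  0.085 ]
incense_boat 0.81 [297.5 369.4] [0.451  0.1055 0.011 ]
gaiwan 0.85 [259.  293.5] [0.6175 0.0598 0.05  ]
kettle 0.69 [157.2 318.8] [ 0.6447 -0.3748  0.08  ]
kettle 0.42 [203.4 329.1] [ 0.5742 -0.1296  0.08  ]
tray 0.94 [231.9 302.7] [ 0.62  -0.043  0.05 ]
```

View pics/side0.png

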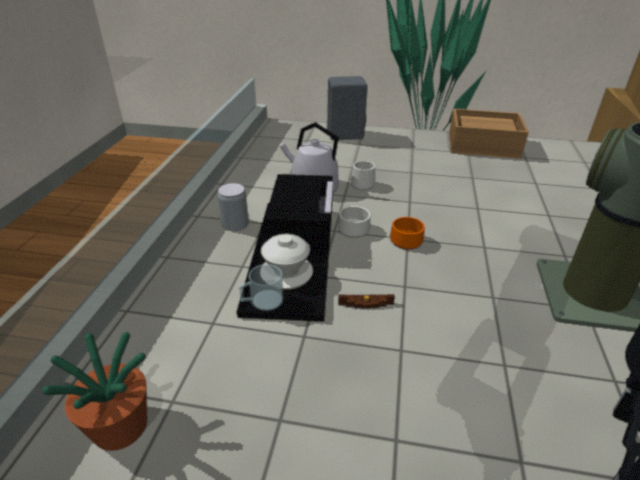

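View pics/crop.png

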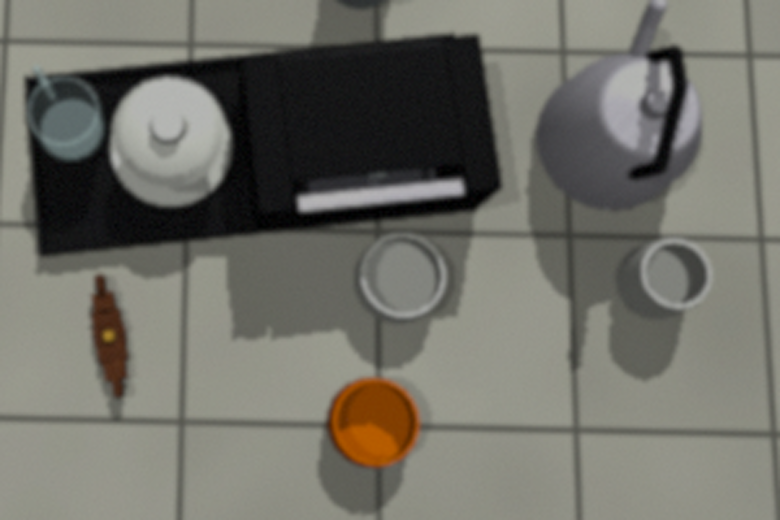

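The side view confirms the white low cup at (353, 219) before the bin and the orange one at (407, 232). In the top crop the bin's bright upper edge runs from crop (298, 212) to (466, 196), and the low cup's rim is centred at (404, 276).

```bash
cat > fr.py <<'E'
from h import *
np.set_printoptions(precision=4,suppress=True)
def tray(p):
    f=lambda x,y,z: ray(p,[160+y/2.6,240+x/2.6],z)
    L=f(297.,212,.103)[:2];Rr=f(466.5,196,.103)[:2]
    O=(L+Rr)/2; ey=(L-Rr)/np.linalg.norm(L-Rr); ex=np.array([ey[1],-ey[0]])
    return f,O,ex,ey,np.linalg.norm(L-Rr)
E
python3 - <<'E'
from fr import *
p=capture("top");f,O,ex,ey,w=tray(p);print("origin",O,"yaw",np.arctan2(ex[1],ex[0]),"width",w)
T=lambda P:((P[:2]-O)@ex,(P[:2]-O)@ey)
for n,P in dict(low=f(404,276,.046),tall=f(675,274,.062),orange=f(374,421,.046),boattop=f(100,278,.015),corner=f(500,190,.105), deckcorner=f(42,255,.01)).items(): print(n,P,T(P))
q=capture("side")
for P in [[*O,.103],[*(O+.07*ey),.103],[*(O-.07*ey),.103]]: print(proj(q,P))
E
```

```text
origin [ 0.5655 -0.1207] yaw 0.11592169948907614 width 0.1448921230807895
low [ 0.5118 -0.1481  0.046 ] (np.float64(-0.0564657707213018), np.float64(-0.02100992203703695))
tall [ 0.5163 -0.3823  0.062 ] (np.float64(-0.07908979793523686), np.float64(-0.25412252005610864))
orange [ 0.3845 -0.121   0.046 ] (np.float64(-0.17984846586139583), np.float64(0.02072277103365917))
boattop [0.5084 0.1246 0.015 ] (np.float64(-0.028323359628745985), np.float64(0.25028282254382894))
corner [ 0.5793 -0.2208  0.105 ] (np.float64(0.0020837409123547427), np.float64(-0.10096745148672187))
deckcorner [0.5293 0.1793 0.01  ] (np.float64(-0.0012813486756606401), np.float64(0.3022151014579128))
[332.3524 197.1277]
[330.9284 212.9794]
[333.6349 182.8515]
```

```bash
python3 -m handwheel '[{"xyz":[0,0,0],"spin":0.044,"fingers":0},{"xyz":[0,0,0],"spin":0.044,"fingers":0},{"xyz":[0,0,0],"spin":0.044,"fingers":0},{"xyz":[0,0,0],"spin":0.044,"fingers":0},{"xyz":[0,0,0],"spin":0.044,"fingers":0},{"xyz":[0,0,0],"spin":0.044,"fingers":0},{"xyz":[0,0,0],"spin":0.044,"fingers":0},{"xyz":[0,0,0],"spin":0.042,"fingers":0},{"xyz":[-0.92,0.33,0],"spin":0,"fingers":0},{"xyz":[-0.92,0.33,0],"spin":0,"fingers":0},{"xyz":[-0.92,0.33,0],"spin":0,"fingers":0},{"xyz":[-0.92,0.33,0],"spin":0,"fingers":0},{"xyz":[-0.92,0.33,0],"spin":0,"fingers":0},{"xyz":[-0.92,0.33,0],"spin":0,"fingers":0},{"xyz":[-0.92,0.33,0],"spin":0,"fingers":0},{"xyz":[-0.92,0.33,0],"spin":0,"fingers":0},{"xyz":[-0.92,0.33,0],"spin":0,"fingers":0},{"xyz":[-0.92,0.33,0],"spin":0,"fingers":0},{"xyz":[-0.92,0.33,0],"spin":0,"fingers":0},{"xyz":[0,0,0],"spin":0,"fingers":0}]'
cat >> h.py <<'E'
def where():
    s=sensors.state();O=np.array([.5655,-.1207]);a=.116;ex=np.array([np.cos(a),np.sin(a)]);ey=np.array([-ex[1],ex[0]])
    P=np.array(s["position"]);R=Rotation.from_quat(s["eef_rot"]).as_matrix()
    print("t",s["t"],"tray xyz mm",np.round([1e3*(P[:2]-O)@ex,1e3*(P[:2]-O)@ey,1e3*P[2]],1),"tooly-trayx deg",np.degrees(np.arctan2(R[1,1],R[0,1])-a),"tilt",R[2,2],"op",s["opening"],"F",np.round(s["ft_force"],2))
E
python3 -c "from h import *;where()"
```

```text
t: 3.1
position: [0.3205, 0.2964, 0.2504]
eef_rot: [0.666, 0.746, 0.0, 0.0]
ft_force: [0.5, 0.5, -0.4]
opening: 0.0429
gripper_force: 0.0
t 3.1 tray xyz mm [-195.   442.6  250.4] tooly-trayx deg -0.23056672556458183 tilt -0.9999995317148256 op 0.04293897534943717 F [ 0.52  0.47 -0.43]
```

```bash
python3 -m handwheel '[{"xyz":[-0.97,0.343,0],"spin":0,"fingers":0},{"xyz":[-0.97,0.343,0],"spin":0,"fingers":0},{"xyz":[-0.97,0.343,0],"spin":0,"fingers":0},{"xyz":[-0.97,0.343,0],"spin":0,"fingers":0},{"xyz":[-0.97,0.343,0],"spin":0,"fingers":0},{"xyz":[-0.97,0.343,0],"spin":0,"fingers":0},{"xyz":[-0.97,0.343,0],"spin":0,"fingers":0},{"xyz":[-0.97,0.343,0],"spin":0,"fingers":0},{"xyz":[-0.97,0.343,0],"spin":0,"fingers":0},{"xyz":[-0.97,0.343,0],"spin":0,"fingers":0},{"xyz":[-0.97,0.343,0],"spin":0,"fingers":0},{"xyz":[-0.97,0.343,0],"spin":0,"fingers":0},{"xyz":[-0.97,0.343,0],"spin":0,"fingers":0},{"xyz":[-0.97,0.343,0],"spin":0,"fingers":0},{"xyz":[-0.97,0.343,0],"spin":0,"fingers":0},{"xyz":[-0.97,0.343,0],"spin":0,"fingers":0},{"xyz":[0,0,1],"spin":0,"fingers":0},{"xyz":[0,0,1],"spin":0,"fingers":0},{"xyz":[0,0,1],"spin":0,"fingers":0},{"xyz":[0,0,1],"spin":0,"fingers":0}]'
python3 - <<'E'
from h import *
where()
p=capture("top")
cv2.imwrite("pics/crop2.png",cv2.resize(p["color"][160:360,240:540,::-1],None,fx=2.6,fy=2.6,interpolation=cv2.INTER_CUBIC))
E
```

```text
t: 5.1
position: [0.5011, -0.0708, 0.1495]
eef_rot: [0.665, 0.747, 0.0, 0.0]
ft_force: [0.7, -1.0, -0.1]
opening: 0.0427
gripper_force: 0.0
t 5.1 tray xyz mm [-58.2  57.  149.5] tooly-trayx deg -0.021537490526541355 tilt -0.9999996260957609 op 0.042656931435111164 F [ 0.74 -1.04 -0.1 ]
```

View pics/crop2.png

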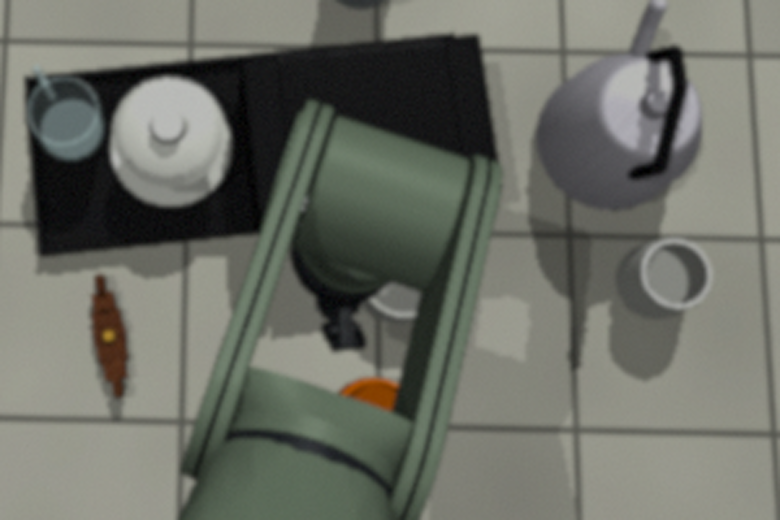

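The arm now covers most of the cup, whose visible rim is near crop (400, 300). The fingers are to its left, so I'll lower them there.

```bash
python3 -m handwheel '[{"xyz":[0,0,1],"spin":0,"fingers":0},{"xyz":[0,0,1],"spin":0,"fingers":0},{"xyz":[0,0,1],"spin":0,"fingers":0},{"xyz":[0,0,1],"spin":0,"fingers":0},{"xyz":[0,0,0.5],"spin":0,"fingers":0},{"xyz":[0,0,0.3],"spin":0,"fingers":0},{"xyz":[0,0,0],"spin":0,"fingers":0}]'
python3 - <<'E'
from h import *
where()
p=capture("side")
cv2.imwrite("pics/s2.png",cv2.resize(p["color"][110:310,240:470,::-1],None,fx=3,fy=3,interpolation=cv2.INTER_CUBIC))
E
```

```text
t: 5.85
position: [0.4996, -0.071, 0.0297]
eef_rot: [0.665, 0.747, -0.001, -0.001]
ft_force: [-3.9, 0.2, -0.0]
opening: 0.0425
gripper_force: 0.0
t 5.85 tray xyz mm [-59.7  57.   29.7] tooly-trayx deg -0.02011717651033928 tilt -0.9999958272857057 op 0.04253705696369438 F [-3.95  0.23 -0.01]
```

View pics/s2.png

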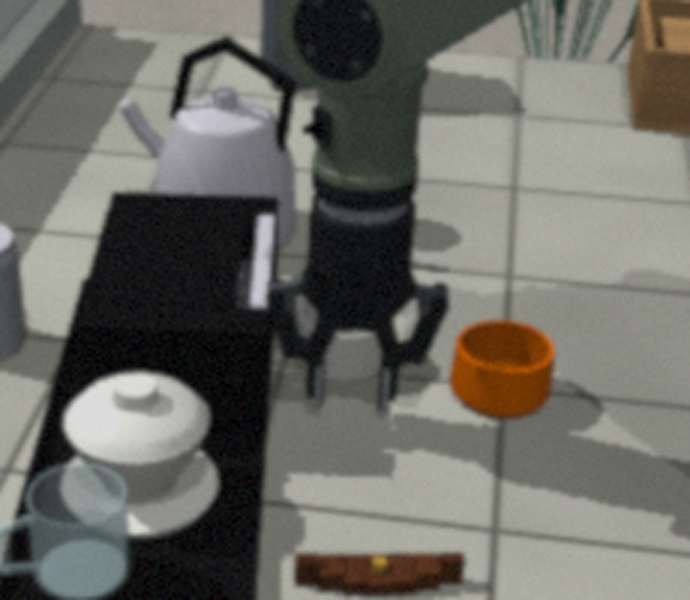

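The side view shows the fingers behind the cup at crop (320–390, 390). The left knuckle, at crop (285, 300), lies against the tray's front and reads about 4 N. I'll back off from the tray and narrow the fingers a little.

```bash
python3 -m handwheel '[{"xyz":[0,-0.5,0],"spin":0,"fingers":-0.3},{"xyz":[0,0,0],"spin":0,"fingers":-0.3},{"xyz":[0,0,0],"spin":0,"fingers":-0.3}]'
python3 - <<'E'
from h import *
where()
p=capture("side")
cv2.imwrite("pics/s3.png",cv2.resize(p["color"][170:250,300:420,::-1],None,fx=6,fy=6,interpolation=cv2.INTER_CUBIC))
E
```

```text
t: 6.2
position: [0.4888, -0.0732, 0.0312]
eef_rot: [0.665, 0.747, 0.001, 0.001]
ft_force: [0.5, 0.6, -0.5]
opening: 0.03
gripper_force: 0.0
t 6.2 tray xyz mm [-70.7  56.   31.2] tooly-trayx deg -0.06096937334853653 tilt -0.9999967627711074 op 0.030024422818373735 F [ 0.52  0.59 -0.54]
```

View pics/s3.png

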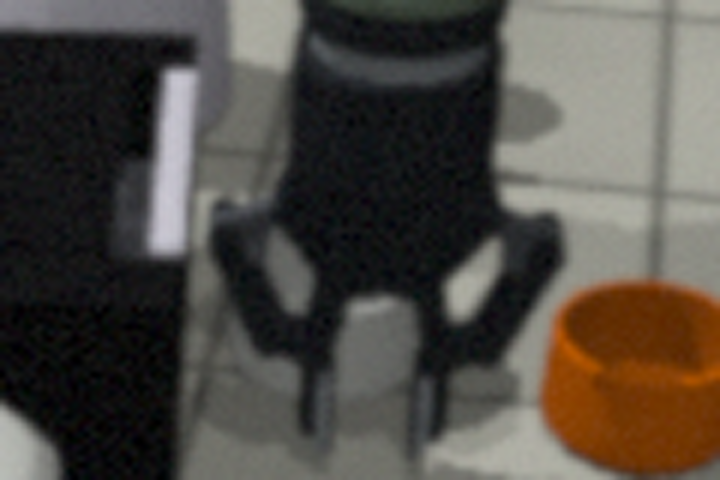

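```bash
python3 -m handwheel '[{"xyz":[-0.5,0,0],"spin":0,"fingers":-0.3},{"xyz":[-0.4,0,0],"spin":0,"fingers":-0.3},{"xyz":[-0.2,0,0],"spin":0,"fingers":-0.3},{"xyz":[-0.2,0,0],"spin":0,"fingers":-0.3},{"xyz":[-0.3,0,0],"spin":0,"fingers":-0.3},{"xyz":[-0.3,0,0],"spin":0,"fingers":-0.3},{"xyz":[-0.3,0,0],"spin":0,"fingers":-0.3},{"xyz":[-0.3,0,0],"spin":0,"fingers":-0.3},{"xyz":[-0.3,0,0],"spin":0,"fingers":-0.3},{"xyz":[-0.3,0,0],"spin":0,"fingers":-0.3},{"xyz":[-0.3,0,0],"spin":0,"fingers":-0.3},{"xyz":[-0.3,0,0],"spin":0,"fingers":-0.3},{"xyz":[-0.3,0,0],"spin":0,"fingers":-0.3},{"xyz":[-0.3,0,0],"spin":0,"fingers":-0.3},{"xyz":[-0.3,0,0],"spin":0,"fingers":-0.3},{"xyz":[-0.3,0,0],"spin":0,"fingers":-0.3},{"xyz":[-0.2,0,0],"spin":0,"fingers":-0.3},{"xyz":[-0.1,0,0],"spin":0,"fingers":-0.3},{"xyz":[0,0,0],"spin":0,"fingers":-0.3}]'
python3 - <<'E'
from h import *
where()
p=capture("top")
cv2.imwrite("pics/crop3.png",cv2.resize(p["color"][160:360,240:540,::-1],None,fx=2.6,fy=2.6,interpolation=cv2.INTER_CUBIC))
E
```

```text
t: 8.15
position: [0.5033, -0.2026, 0.0303]
eef_rot: [0.665, 0.747, -0.0, 0.0]
ft_force: [0.5, -0.4, 0.5]
opening: 0.0295
gripper_force: 0.0
t 8.15 tray xyz mm [-71.3 -74.1  30.3] tooly-trayx deg -0.0525912518250354 tilt -0.9999998836250962 op 0.029459652970926443 F [ 0.49 -0.37  0.46]
```

View pics/crop3.png

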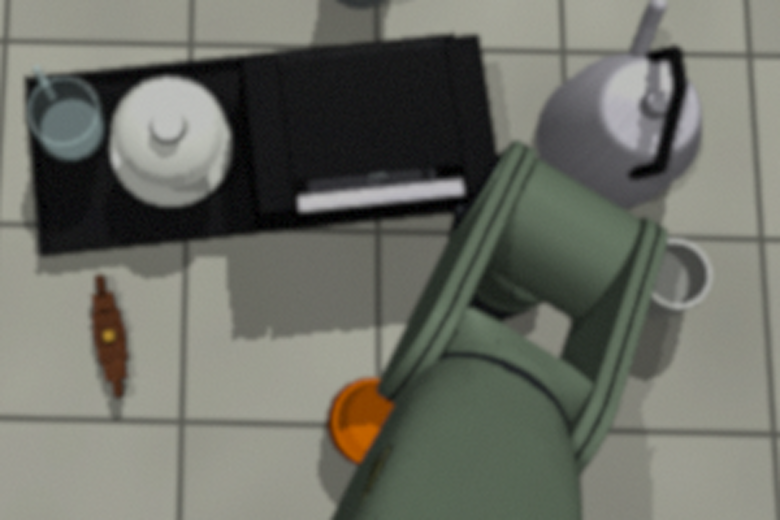

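The cup is out of the way and hidden under the arm. The bin's strip is unchanged from crop (298, 205) to (466, 190), so it is still shut. Next I'll retreat upward and close the fingers.

```bash
python3 -m handwheel '[{"xyz":[0.3,0,0],"spin":0,"fingers":-0.3},{"xyz":[0.8,0,0],"spin":0,"fingers":-0.3},{"xyz":[0,0,-1],"spin":0,"fingers":-0.3},{"xyz":[0,0,-1],"spin":0,"fingers":-0.3},{"xyz":[0,0,-1],"spin":0,"fingers":-0.3},{"xyz":[0,0,-1],"spin":0,"fingers":-1},{"xyz":[0,0,-1],"spin":0,"fingers":-1},{"xyz":[1,-1,0],"spin":0,"fingers":-1},{"xyz":[1,-1,0],"spin":0,"fingers":-1},{"xyz":[0,-0.4,0],"spin":0,"fingers":-1},{"xyz":[0,0,0],"spin":0,"fingers":-1}]'
python3 - <<'E'
from fr import *
from h import where
where();print(sensors.state()["q"])
p=capture("top");f,O,ex,ey,w=tray(p)
cv2.imwrite("pics/crop4.png",cv2.resize(p["color"][160:360,240:540,::-1],None,fx=2.6,fy=2.6,interpolation=cv2.INTER_CUBIC))
for c,p in (("top",p),("side",capture("side"))):
  for n,z in (("low_cup",.023),("tall_cup",.031)):
    for r in search_frame(p,n)[:2]:
        P=ray(p,r["location"],z)[:2]-O; print(c,n,r["confidence"],P@ex,P@ey)
E
```

```text
t: 9.3
position: [0.4334, -0.1311, 0.1551]
eef_rot: [0.665, 0.747, -0.0, -0.0]
ft_force: [-0.2, -0.1, 0.4]
opening: 0.0
gripper_force: 0.0
t 9.3 tray xyz mm [-132.5    5.   155.1] tooly-trayx deg 0.017058832203199693 tilt -0.9999998879130968 op 8.46859038839217e-06 F [-0.16 -0.12  0.36]
[-0.4851  0.052   1.9279 -0.0003  1.1622 -0.6013]
top low_cup 0.87 -0.19012444456575683 0.00828424052268457
top low_cup 0.59 -0.031236133759621726 -0.1355750058395688
top tall_cup 0.87 -0.07209839763315659 -0.2553931992124778
side low_cup 0.81 -0.049643600381928506 -0.1286503915954264
side low_cup 0.76 -0.17553963730289898 0.004578959565442957
side tall_cup 0.76 -0.0735641692779077 -0.24427119542299888
side tall_cup 0.61 0.021215335554621885 -0.09795808744990281
```

View pics/crop4.png

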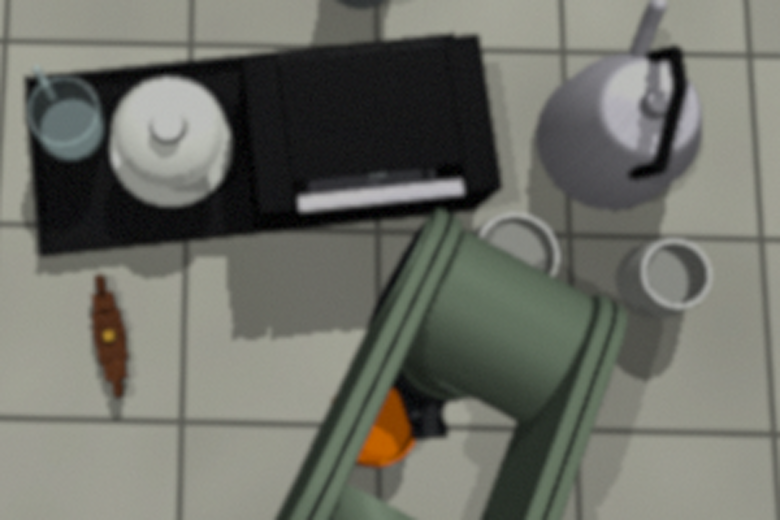

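The low cup's rim is at crop (518, 255), or tray y ≈ -125 mm, so it is clear of the bin. The tall cup at (675, 274) is unmoved. Now I'll turn a quarter and line up for the press.

```bash
python3 -m handwheel '[{"xyz":[0,0,0],"spin":0.0455,"fingers":-1},{"xyz":[0,0,0],"spin":0.0455,"fingers":-1},{"xyz":[0,0,0],"spin":0.0455,"fingers":-1},{"xyz":[0,0,0],"spin":0.0455,"fingers":-1},{"xyz":[0,0,0],"spin":0.0455,"fingers":-1},{"xyz":[0,0,0],"spin":0.0455,"fingers":-1},{"xyz":[0,0,0],"spin":0.0455,"fingers":-1},{"xyz":[0,0,0],"spin":0.0455,"fingers":-1},{"xyz":[0,0,0],"spin":0.0455,"fingers":-1},{"xyz":[0,0,0],"spin":0.0455,"fingers":-1},{"xyz":[0,0,0],"spin":0.045,"fingers":-1},{"xyz":[0,0.2,1],"spin":0,"fingers":-1},{"xyz":[0,0,1],"spin":0,"fingers":-1},{"xyz":[0,0,0.2],"spin":0,"fingers":-1},{"xyz":[1,0,0],"spin":0,"fingers":-1},{"xyz":[1,0,0],"spin":0,"fingers":-1},{"xyz":[1,0,0],"spin":0,"fingers":-1},{"xyz":[1,0,0],"spin":0,"fingers":-1},{"xyz":[0.2,0,0],"spin":0,"fingers":-1},{"xyz":[0,0,0],"spin":0,"fingers":-1}]'
python3 -c "from h import *;where()"
```

```text
t: 11.6
position: [0.5403, -0.125, 0.1007]
eef_rot: [0.998, 0.058, 0.0, 0.0]
ft_force: [-0.1, 0.5, 0.5]
opening: 0.0
gripper_force: 0.0
t 11.6 tray xyz mm [-25.5  -1.4 100.7] tooly-trayx deg -89.98828706963756 tilt -0.9999998780848858 op 3.4922623478681765e-06 F [-0.15  0.53  0.45]
```

```bash
python3 -m handwheel '[{"xyz":[0.3,0,0],"spin":0,"fingers":-1},{"xyz":[0.15,0,0],"spin":0,"fingers":-1},{"xyz":[0.1,0,0],"spin":0,"fingers":-1},{"xyz":[0.08,0,0],"spin":0,"fingers":-1},{"xyz":[0,0,0],"spin":0,"fingers":-1}]'
python3 -c "from h import *;where()"
```

```text
t: 12.1
position: [0.5551, -0.1231, 0.1004]
eef_rot: [0.998, 0.058, 0.0, 0.0]
ft_force: [0.5, 0.6, 0.0]
opening: 0.0001
gripper_force: 0.0
t 12.1 tray xyz mm [-10.6  -1.2 100.4] tooly-trayx deg -90.03604315162693 tilt -0.999999995457197 op 8.291636548480779e-05 F [0.45 0.55 0.04]
```

```bash
for i in 1; do python3 -m handwheel '[{"xyz":[0.08,0,0],"spin":0,"fingers":-1},{"xyz":[0.08,0,0],"spin":0,"fingers":-1},{"xyz":[0,0,0],"spin":0,"fingers":-1}]'; done; python3 -c "from h import *;where()"
```

```text
t: 12.4
position: [0.5587, -0.1226, 0.1002]
eef_rot: [0.998, 0.058, -0.001, -0.0]
ft_force: [-1.3, -0.3, 2.0]
opening: 0.0002
gripper_force: 1.0
t 12.4 tray xyz mm [ -7.   -1.1 100.2] tooly-trayx deg -90.02289699209524 tilt -0.9999991157604545 op 0.00018020608113151506 F [-1.34 -0.34  1.97]
```

Contact has begun, so I'll go on in small steps.

```bash
python3 -m handwheel '[{"xyz":[0.08,0,0],"spin":0,"fingers":-1},{"xyz":[0.08,0,0],"spin":0,"fingers":-1},{"xyz":[0,0,0],"spin":0,"fingers":-1}]'; python3 -m handwheel '[{"xyz":[0.06,0,0],"spin":0,"fingers":-1},{"xyz":[0.04,0,0],"spin":0,"fingers":-1},{"xyz":[0,0,0],"spin":0,"fingers":-1}]'; python3 -c "from h import *;where()"
```

```text
t: 12.7
position: [0.5622, -0.1221, 0.1001]
eef_rot: [0.998, 0.058, -0.001, -0.0]
ft_force: [-5.7, -0.6, 4.2]
opening: 0.0001
gripper_force: 2.5
t: 13.0
position: [0.565, -0.1217, 0.1001]
eef_rot: [0.998, 0.058, -0.001, -0.0]
ft_force: [-4.6, -0.1, 3.8]
opening: 0.0001
gripper_force: 2.7
t 13.0 tray xyz mm [ -0.7  -1.  100.1] tooly-trayx deg -90.02576096242305 tilt -0.9999987037981884 op 7.656721264427976e-05 F [-4.64 -0.07  3.83]
```

```bash
python3 -m handwheel '[{"xyz":[0.06,0,0],"spin":0,"fingers":-1},{"xyz":[0.04,0,0],"spin":0,"fingers":-1},{"xyz":[0,0,0],"spin":0,"fingers":-1}]'; python3 -c "from h import *;where()"
```

```text
t: 13.3
position: [0.5658, -0.1216, 0.1001]
eef_rot: [0.998, 0.058, -0.003, -0.0]
ft_force: [-9.2, -1.4, 7.0]
opening: -0.0
gripper_force: 5.3
t 13.3 tray xyz mm [  0.2  -1.  100.1] tooly-trayx deg -90.00644678258259 tilt -0.999983354435588 op -3.8873629068721354e-05 F [-9.23 -1.42  7.05]
```

It has reached the firm stop. Now I'll draw back.

```bash
python3 -m handwheel '[{"xyz":[-0.3,0,0],"spin":0,"fingers":-1},{"xyz":[-0.4,0,0],"spin":0,"fingers":-1},{"xyz":[-0.4,0,0],"spin":0,"fingers":-1},{"xyz":[-0.4,0,0],"spin":0,"fingers":-1},{"xyz":[-0.4,0,0],"spin":0,"fingers":-1},{"xyz":[-0.6,0,0],"spin":0,"fingers":-1},{"xyz":[-1,0,0],"spin":0,"fingers":-1},{"xyz":[-1,0,0],"spin":0,"fingers":-1},{"xyz":[-0.5,0,-1],"spin":0,"fingers":-1},{"xyz":[0,0,-1],"spin":0,"fingers":-1},{"xyz":[0,-1,-1],"spin":0,"fingers":-1},{"xyz":[0,-1,-1],"spin":0,"fingers":-1},{"xyz":[0,-1,0],"spin":0,"fingers":-1},{"xyz":[0,-1,0],"spin":0,"fingers":-1},{"xyz":[0,-1,0],"spin":0,"fingers":-1},{"xyz":[0,-1,0],"spin":0,"fingers":-1},{"xyz":[0,-1,0],"spin":0,"fingers":-1},{"xyz":[0,-1,0],"spin":0,"fingers":-1},{"xyz":[0,0,0],"spin":0,"fingers":-1},{"xyz":[0,0,0],"spin":0,"fingers":-1}]'
python3 - <<'E'
from h import *
where()
p=capture("top")
cv2.imwrite("pics/crop5.png",cv2.resize(p["color"][160:360,240:540,::-1],None,fx=2.6,fy=2.6,interpolation=cv2.INTER_CUBIC))
E
```

```text
t: 15.3
position: [0.4212, 0.0628, 0.2008]
eef_rot: [0.998, 0.058, 0.001, 0.0]
ft_force: [-0.3, 0.3, -0.3]
opening: 0.0002
gripper_force: 0.0
t 15.3 tray xyz mm [-122.1  198.9  200.8] tooly-trayx deg -89.95032290759683 tilt -0.9999972345152411 op 0.00020818704641064448 F [-0.28  0.31 -0.28]
```

View pics/crop5.png

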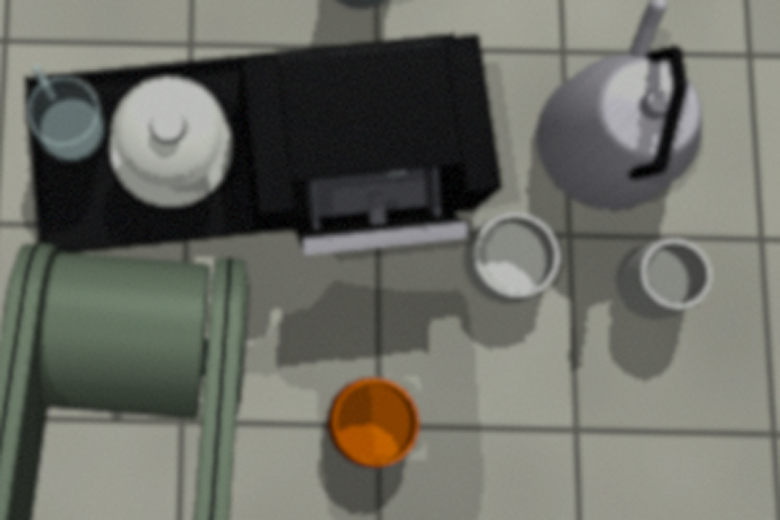

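The bin front is tilted out, its strip now at crop (303–468, 240). The low cup at (517, 257) stands beside it, and the tall cup and orange cup are unmoved. I'll check the low cup's position and hand in.

```bash
python3 - <<'E'
from fr import *
p=capture("top");f,O,ex,ey,w=tray(p)
y=(f(517,257,.046)[:2]-O)@ey;print(y)
if y<-.112: print(manip.job_done())
E
```

```text
-0.12321017877780358
the job is handed in; nothing more can be done
None
```

The low cup now stands about 123 mm to the right of the bin's middle, clear of its front, the bin front is sprung ajar, and the job is handed in (no verdict was returned); the other things looked unmoved in the last picture, though the arm hid the incense boat, and a gripper knuckle briefly leaned on the tray (about 4 N) before the push.

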